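Close the split nest plate and run the seam probe along its joint

ROBOT

A 7-joint arm with a two-finger parallel gripper is mounted at the origin on a cart in front of the work surface, level with it; the furniture and walls round the work are solid. World frame = base frame: x ahead of the robot, y to its left, z up, the work surface at z = 0. Lengths are in mm, angles in rad, forces in N, time in s.
With the tool pointing down it reaches from about 425 to 875 mm from the base axis. Payload 4.7 kg.
Tool frame: the origin (TCP) lies midway between the tips of the shut fingers; the grasp point (between the pads) lies 19 mm behind it; z points along the fingers, y is the line along which they close (so a half turn about z gives the same grasp; the last joint's range is limited). The gripper opens to 85 mm and grips with 20 to 120 N. Pads are 22 mm wide; open, the fingers measure 114 mm over their backs; the gripper's body (76 mm by 85 mm) begins 54 mm behind the grasp point. The pads swing forward as they close: fully open they stand 13 mm farther back than shut.
Start: joints at [-1.218, 0.321, -0.07, 1.45, 0.023, 1.371, -0.057], TCP at [216.058, 613.061, 231.349] pointing down, gripper open.
Joint ranges: [-2.86, 2.86], [-0.3, 2.09], [-1.38, 1.24], [0.06, 2.45], [-1.56, 4.7], [0.09, 2.05], [-2.69, 2.69]. Speed limits (rad/s): [2.57, 2.57, 3.14, 3.14, 3.14, 3.14, 3.14].

INTERFACE

Orientations are given as a unit quaternion [w, x, y, z].
In Python, from workcell import state, eyes, ticket gives the robot as it stands.
- The arm moves only by the tool apply_moves, never from a script. Its argument "commands" is a list of rows, each a list of 3 entries, a list of its own where there are three numbers: the turn, a rotation vector about the tool's x, y, z in rad, then the shift along the tool's x, y, z in mm, then the finger opening in mm, from 0 to 85.4. A call has exactly 5 rows; each row is the pose to reach, as a shift and turn from the pose commanded when the call began, along the tool's axes at that moment; what a row does not reach only later rows make up. A row lasts 1/8 s, in which the tool goes at most 62.5 mm and 10.7 degrees, less where a joint would pass 70% of its speed; a pose out of reach is approached as far as the arm can. A call with a gripper value outside its range is refused whole. The fingers move at their own pace and stop on an object; "newtons" is the grip in N (left out, the last holds). Time passes only in rows, so rows that repeat a pose let the fingers close, or fill a call up. It gives the time, the measured TCP pose, the force, the opening and the grip force at its end, in the units of the state.
- state(): the state, without advancing time (a new reading comes with each control period).
- eyes.camera(name): name is "side" or "top"; returns the picture (384x512x3 uint8, red, green, blue); there is no depth.
- eyes.get_calibration(name): a dict with "fx", "fy", "cx", "cy" (pixels), "T" (4x4, takes a point from camera to world coordinates). Camera axes: x right, y down, z forward; pixel columns grow to the right and rows downward; lengths in mm; the calibration is good to about 2 mm. A picture is of the moment at which its call begins. get_calibration takes no time and is no camera call.
- ticket.close_job(): hands the job in; it is judged then, once.
The state is a dict: "t": time; "joints": joint angles; "joint_velocities": joint speeds; "effort": joint torques, N m; "eef_pos": TCP position; "ee_rot": TCP orientation; "force": force on the tool from outside, world axes, zero at the start; "moment": the same for the moment, N m; "width": finger opening in mm; "grasp_force": force on a finger pad.
Only numpy, scipy, OpenCV 4.12 (cv2) and the standard library are available. Lean on these libraries where they do the work, as an engineer would, in place of code of your own. Each camera call takes 0.05 s, during which the arm holds its last target. There are 200 camera calls.

TASK

Push the yellow sliding half of the split plate against the blue half until its spring detent snaps it fully home. Then take the orange-handled probe from its stand and check the joint: with the tip down at the bottom of the seam, draw it slowly (about 3 cm a second, never above 8) and without forcing it through the whole zigzag from the red-dot end to the green-dot end. Finally put the probe back upright in its stand, fully down, and let go; leave the water bottle and the two vials near the plate where they stand.

Things in the scene. Friction and masses are not known exactly. Their poses are not given: they have to be found in the camera images.
- split_plate: fixed split vial-nest plate; origin on the table. Steel base, top at z 12 mm, x -106 to +60, y -75 to +75 mm in its frame. Blue half fixed on the +x side; yellow half on the -x side slides to plate +x, between side guides 23 mm high; brass detent housing 28 mm high at x -28, y +73. Closed, the steel rims (top z 20) leave a zigzag seam, red dot by its +y end, green dot by its -y end.
- slide_half (a joint): travel of the yellow half in m: 0 = fully open, 0.040 = home. It stays where it is left (about 1.5 N of friction). A spring detent resists from about 0.031 (some 7 to 9 N), passes its peak at 0.036, then snaps the slide home against its stop at 0.040 and holds it.
- push_face (a point): centre of the flat -x face of the upright red lug at the back of the yellow half, 42 mm above the table; moves with the slide; axes parallel to the plate's. Lug 44 mm wide (y), 8 mm thick (x), from 14 to 54 mm above the table: push it towards plate +x with closed fingers set down behind it.
- probe_stand: fixed grey stand, 50 x 50 mm, 72 mm high, with a vertical through hole of 15 mm diameter in its middle, chamfered 2 mm at the mouth. Origin at its centre on the table.
- seam_probe: seam probe, 120 mm long, 70 g, loose, parked tip down in the stand. Origin at the bottom of the tip, +z up along the probe. From the tip: 6 mm ball and 5 mm stem to 24 mm, cone to 30 mm, 10 mm shaft to 70 mm, then an orange 18 mm square handle (faces along its own x and y) to 120 mm. Parked, the handle's shoulder rests on the stand's top and the origin is 2 mm above the table.
- cap_tub: fixed tub of caps, 67 mm diameter, 55 mm high, green lid, clutter; origin at its centre on the table
- water_bottle: loose bottle of 68 mm diameter, 203 mm high, upright between the split plate and the capping machine, before or behind, where the stand is not; a bystander; origin at the centre of its underside
- vial_amber: loose amber vial, 24 mm diameter, 64 mm high, upright beside the split plate; a bystander; origin at the centre of its underside
- vial_a: loose clear vial with a white cap, 22 mm diameter, 56 mm high, upright behind the split plate; a bystander; origin at the centre of its underside
- vial_capper: fixed capping machine between the robot's right and left halves of the table: a box 305 (x) x 250 (y) x 190 mm high, its origin 116 mm behind the box's front face; above it a head from z 0.37 to 0.52 m and a lever that rises towards the robot to a ball at about x 0.40, y -0.06, z 0.69 m (radius 25 mm). Keep clear of it, wrist and forearm too.
- seam_0 (a point): point 0 of 0 to 8 along the middle of the closed seam, on its floor, 12 mm above the table; 6 mm from the red-dot end. The seam is a groove 10 mm wide, 8 mm deep, open at both ends; its centreline in the plate's frame runs straight between (x, y) = (12, 62), (12, 28), (-14, -4), (-14, -32), (4, -62) mm
- seam_1 (a point): point 1 of 0 to 8 along the middle of the closed seam, on its floor, 12 mm above the table; about 16 mm on from the last
- seam_2 (a point): point 2 of 0 to 8 along the middle of the closed seam, on its floor, 12 mm above the table; about 16 mm on from the last
- seam_3 (a point): point 3 of 0 to 8 along the middle of the closed seam, on its floor, 12 mm above the table; about 16 mm on from the last
- seam_4 (a point): point 4 of 0 to 8 along the middle of the closed seam, on its floor, 12 mm above the table; about 16 mm on from the last
- seam_5 (a point): point 5 of 0 to 8 along the middle of the closed seam, on its floor, 12 mm above the table; about 16 mm on from the last
- seam_6 (a point): point 6 of 0 to 8 along the middle of the closed seam, on its floor, 12 mm above the table; about 16 mm on from the last
- seam_7 (a point): point 7 of 0 to 8 along the middle of the closed seam, on its floor, 12 mm above the table; about 16 mm on from the last
- seam_8 (a point): point 8 of 0 to 8 along the middle of the closed seam, on its floor, 12 mm above the table; 6 mm from the green-dot end

How it is judged:
By the outcome, as a careful person would: the job done as asked, in the order asked, and still so for the second after the job is handed in, with the robot touching nothing.
It also fails if it takes over 72 s, if anything falls off the work surface, if the arm or the gripper's body presses on something with over 40 N, if the wrist force passes 120 N, or if a joint passes its speed limit or range.

## Working session

There is one attempt and no reset: what is moved stays moved. The work goes in short steps, Python scripts to look and compute and a tool call to move; the robot and the scene stay as the last step left them, time stands still between calls to the robot, and variables do not carry over. Pictures are saved under pics/ and viewed, at most 10 in all, crops included, and the job is handed in when it is done.

Besides the shell and the picture viewer there is one more tool, called after "Request:" in YAML: its name, and indented under it one key for each argument. apply_moves: Moves the arm, as the interface text tells. Its arguments: {"type":"object","properties":{"commands":{"type":"array"},"newtons":{"type":"number"}},"required":["commands"]}

```bash
mkdir -p pics; python3 - <<'E'
from workcell import state, eyes
import cv2,numpy as np
for n in("side","top"):
    im=eyes.camera(n); cv2.imwrite(f"pics/{n}0.png",im[:,:,::-1]); np.save(f"pics/{n}0.npy",im)
    c=eyes.get_calibration(n); print(n,{k:np.round(np.array(c[k]),3).tolist() for k in c})
s=state();print({k:np.round(s[k],3).tolist() for k in s})
E
```

```text
side {'fx': 435.577, 'fy': 435.577, 'cx': 254.661, 'cy': 194.242, 'T': [[-0.995, -0.023, 0.098, 391.81], [-0.098, 0.411, -0.907, 1165.469], [-0.019, -0.912, -0.411, 583.85], [0.0, 0.0, 0.0, 1.0]]}
top {'fx': 467.016, 'fy': 467.016, 'cx': 255.136, 'cy': 192.978, 'T': [[-0.006, -0.993, 0.117, 327.502], [-1.0, 0.007, 0.008, 56.088], [-0.008, -0.116, -0.993, 1490.287], [0.0, 0.0, 0.0, 1.0]]}
{'t': 0.1, 'joints': [-1.218, 0.322, -0.07, 1.452, 0.023, 1.371, -0.057], 'joint_velocities': [-0.001, -0.003, 0.001, -0.002, -0.0, -0.001, 0.0], 'effort': [-0.0, -49.488, -0.384, -31.521, 0.013, 0.008, 0.0], 'eef_pos': [215.916, 612.591, 230.35], 'ee_rot': [-0.0, 0.169, 0.986, -0.001], 'force': [0.351, -0.032, -0.364], 'moment': [-0.006, -0.009, -0.053], 'grasp_force': 0.0, 'width': 85.263}
```

View pics/top0.png

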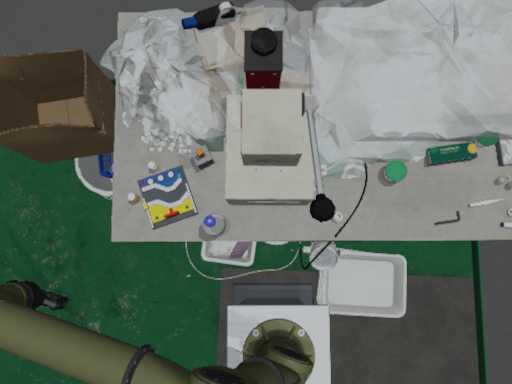

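View pics/side0.png

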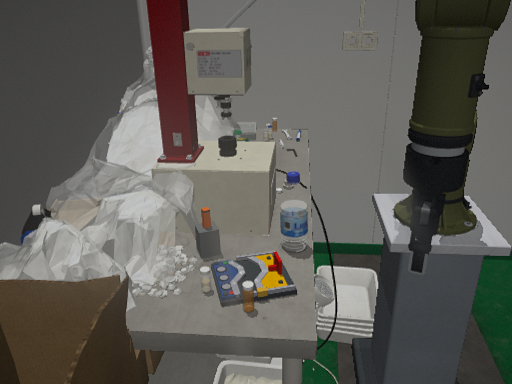

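The top view shows the plate at about (168,197), the stand and probe at (201,157), the bottle at (212,225) and the vials at (133,198) and (152,166). In the side view the plate is at (252,276) and the probe at (206,218). I'll enlarge both.

```bash
python3 - <<'E'
import cv2,numpy as np
a=cv2.imread("pics/top0.png")[140:245,118:238]; a=cv2.resize(a,None,fx=5,fy=5,interpolation=cv2.INTER_CUBIC)
cv2.imwrite("pics/topc.png",a)
a=cv2.imread("pics/side0.png")[195:315,180:330]; a=cv2.resize(a,None,fx=5,fy=5,interpolation=cv2.INTER_CUBIC)
cv2.imwrite("pics/sidec.png",a)
E
```

```text
(no output)
```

View pics/topc.png

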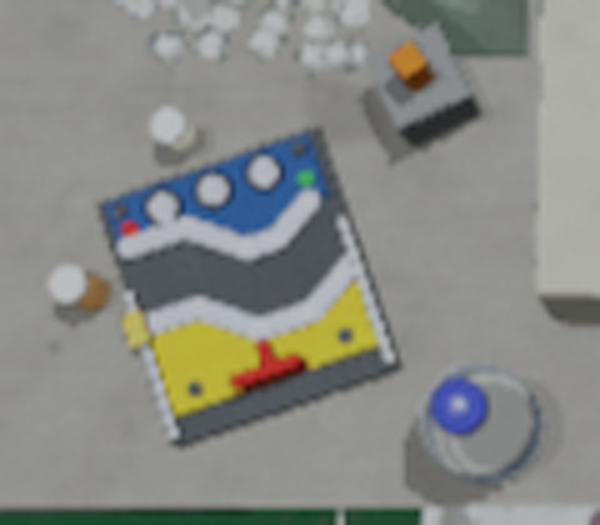

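View pics/sidec.png

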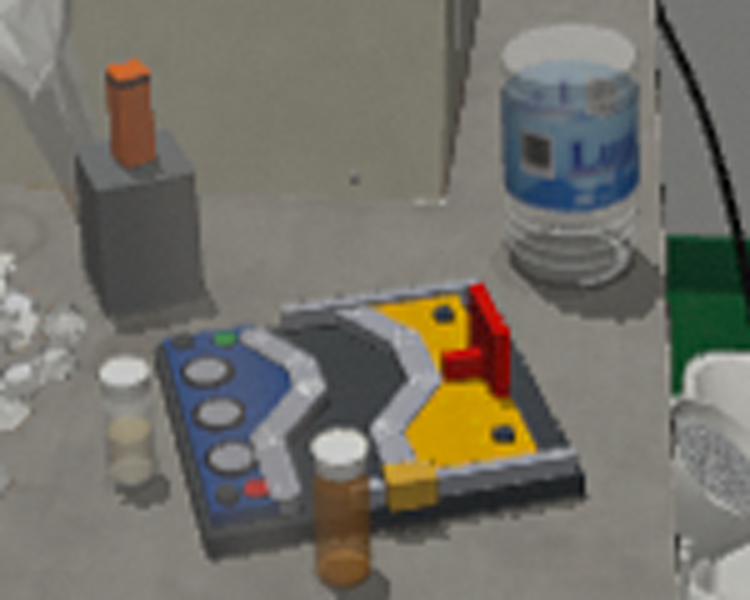

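The crops show the plate turned about 19°, with its corners in the top crop at about (102,204), (320,130), (400,367) and (178,443). The red lug is at (268,372) and the orange handle at (410,60), with its square turned relative to the image. Next I'll measure with masks.

```bash
cat > h.py <<'E'
import numpy as np,cv2
from workcell import state,eyes
from scipy.spatial.transform import Rotation as R
C={n:eyes.get_calibration(n) for n in("side","top")}
def ray(n,p):
    c=C[n];T=np.array(c["T"]);d=T[:3,:3]@np.array([(p[0]-c["cx"])/c["fx"],(p[1]-c["cy"])/c["fy"],1]);return T[:3,3],d/np.linalg.norm(d)
def onz(n,p,z): o,d=ray(n,p);return o+d*(z-o[2])/d[2]
def tri(ps,pt):
    A=np.zeros((3,3));b=np.zeros(3);r=[ray("side",ps),ray("top",pt)]
    for o,d in r: M=np.eye(3)-np.outer(d,d);A+=M;b+=M@o
    x=np.linalg.solve(A,b);return x,[np.linalg.norm((np.eye(3)-np.outer(d,d))@(x-o)) for o,d in r]
def proj(n,P):
    c=C[n];q=np.linalg.inv(np.array(c["T"]))@np.append(P,1);return np.array([c["fx"]*q[0]/q[2]+c["cx"],c["fy"]*q[1]/q[2]+c["cy"]])
def shot(n,name):
    im=eyes.camera(n);cv2.imwrite(f"pics/{name}.png",im[:,:,::-1]);return im
HSV={"orange":((5,150,60),(16,255,255)),"yellow":((18,150,100),(32,255,255)),"blue":((100,90,50),(125,255,255)),"red":((172,150,60),(180,255,255)),"red2":((0,170,60),(4,255,255)),"green":((50,120,80),(75,255,255))}
def mask(im,col,box):
    m=cv2.inRange(cv2.cvtColor(im,cv2.COLOR_RGB2HSV),*HSV[col]);z=np.zeros_like(m);x0,y0,x1,y1=box;z[y0:y1,x0:x1]=m[y0:y1,x0:x1];return z
E
python3 - <<'E'
from h import *
B={"top":(118,140,238,245),"side":(180,195,330,315)}
for n in B:
    im=np.load(f"pics/{n}0.npy")
    for c in HSV:
        m=mask(im,c,B[n]);k,l,st,ce=cv2.connectedComponentsWithStats(m)
        for i in range(1,k):
            if st[i,4]>=6: print(n,c,st[i].tolist(),ce[i].round(2))
im=np.load("pics/top0.npy")
# plate corners picked in top crop
for q in[(102,204),(320,130),(400,367),(178,443)]:
    p=np.array(q)/5+(118-.4,140-.4);print("corner z12",onz("top",p,12).round(1)[:2])
for q in[(158,345),(475,283),(582,475)]:
    p=np.array(q)/5+(180-.4,195-.4);print("side z12",onz("side",p,12).round(1)[:2])
m=mask(im,"orange",B["top"]);print(cv2.minAreaRect(cv2.findNonZero(m)))
print(m[145:165,192:210]//255)
# stand top corners, top view z72
for q in[(432,25),(480,100),(400,135),(370,65)]:
    p=np.array(q)/5+(118-.4,140-.4);print("stand",onz("top",p,72).round(1)[:2])
E
```

```text
top orange [198, 153, 6, 5, 18] [200.83 155.  ]
top yellow [172, 197, 21, 17, 148] [183.29 206.49]
top yellow [148, 205, 22, 18, 240] [158.03 212.46]
top blue [139, 167, 45, 21, 314] [164.27 177.73]
top blue [204, 216, 11, 11, 88] [209.23 220.94]
top red2 [165, 209, 14, 9, 42] [171.33 213.48]
side orange [202, 207, 8, 4, 22] [205.09 208.73]
side orange [203, 213, 5, 15, 38] [205.   221.11]
side orange [273, 258, 2, 7, 7] [273.86 261.  ]
side orange [273, 270, 9, 5, 10] [277.1 271.8]
side orange [246, 291, 5, 5, 9] [248.33 292.67]
side orange [248, 297, 6, 6, 23] [250.61 299.39]
side orange [245, 306, 9, 6, 35] [249.37 308.09]
side yellow [255, 254, 19, 15, 127] [266.29 259.17]
side yellow [257, 271, 30, 26, 390] [270.4  282.29]
side blue [281, 219, 27, 18, 238] [295.14 229.5 ]
side blue [213, 262, 25, 36, 262] [225.13 274.69]
side blue [227, 294, 7, 3, 9] [229.56 295.11]
side red2 [269, 252, 13, 22, 144] [276.52 263.62]
corner z12 [544.  442.5]
corner z12 [591.1 303.3]
corner z12 [438.1 250.5]
corner z12 [390.8 390.7]
side z12 [591.2 307.4]
side z12 [444.6 241.9]
side z12 [390.  393.
[... 266 characters left out ...]
0 0 0 0 0 0 0 0 0 0 0 0 0 0 0 0 0]
 [0 0 0 0 0 1 0 0 0 1 0 0 0 0 0 0 0 0]
 [0 0 0 0 1 0 0 0 0 0 0 0 0 0 0 0 0 0]
 [0 0 0 0 1 0 0 0 0 0 0 0 0 0 0 0 0 0]
 [0 0 0 0 0 1 0 0 0 1 1 0 0 0 0 0 0 0]
 [0 0 0 0 0 0 0 0 1 1 1 1 0 0 0 0 0 0]
 [0 0 0 0 0 0 1 1 1 1 1 1 0 0 0 0 0 0]
 [0 0 0 0 0 0 0 1 1 1 1 0 0 0 0 0 0 0]
 [0 0 0 0 0 0 0 0 1 1 0 0 0 0 0 0 0 0]
 [0 0 0 0 0 0 0 0 0 0 0 0 0 0 0 0 0 0]
 [0 0 0 0 0 0 0 0 0 0 0 0 0 0 0 0 0 0]
 [0 0 0 0 0 0 0 0 0 0 0 0 0 0 0 0 0 0]
 [0 0 0 0 0 0 0 0 0 0 0 0 0 0 0 0 0 0]
 [0 0 0 0 0 0 0 0 0 0 0 0 0 0 0 0 0 0]
 [0 0 0 0 0 0 0 0 0 0 0 0 0 0 0 0 0 0]
 [0 0 0 0 0 0 0 0 0 0 0 0 0 0 0 0 0 0]]
stand [645.9 224.6]
stand [598.4 194.6]
stand [576.9 243.8]
stand [620.9 262.8]
```

```bash
python3 - <<'E'
from h import *
a=cv2.imread("pics/top0.png")[140:175,185:220];b=cv2.imread("pics/side0.png")[203:253,190:225]
cv2.imwrite("pics/hz.png",np.hstack([cv2.resize(a,(420,420),interpolation=cv2.INTER_CUBIC),cv2.resize(b,(294,420),interpolation=cv2.INTER_CUBIC)]))
# lug top
for q in[(233,382),(305,362),(269,372)]:
    p=np.array(q)/5+(118-.4,140-.4);print("lug z54",onz("top",p,54).round(1)[:2])
g=lambda q,z:onz("top",np.array(q)/5+(118-.4,140-.4),z).round(1)[:2]
print("bottle cap",g((460,405),203),"amber",g((68,284),64),"vial_a",g((169,127),56))
h=lambda q:np.array(q)/5+(180-.4,195-.4)
print("amber tri",tri(h((341,446)),np.array((68,284))/5+(117.6,139.6)),"lug",tri(h((494,290)),np.array((269,372))/5+(117.6,139.6)))
print("probe top",tri((205.1,208.0),np.array((409,58))/5+(117.6,139.6)))
E
```

```text
lug z54 [426.4 348. ]
lug z54 [438.5 303.7]
lug z54 [432.4 325.8]
bottle cap [402.6 192. ] amber [486.8 448.8] vial_a [585.8 390.3]
amber tri (array([486.7569252 , 449.28821372,  62.02316519]), [np.float64(0.23647269307154534), np.float64(0.2364726930717039)]) lug (array([431.65667662, 324.71407661,  59.97202501]), [np.float64(0.3354183455863256), np.float64(0.33541834558620914)])
probe top (array([614.39614543, 232.25483279, 121.30622848]), [np.float64(0.40440940632632005), np.float64(0.40440940632623035)])
```

View pics/hz.png

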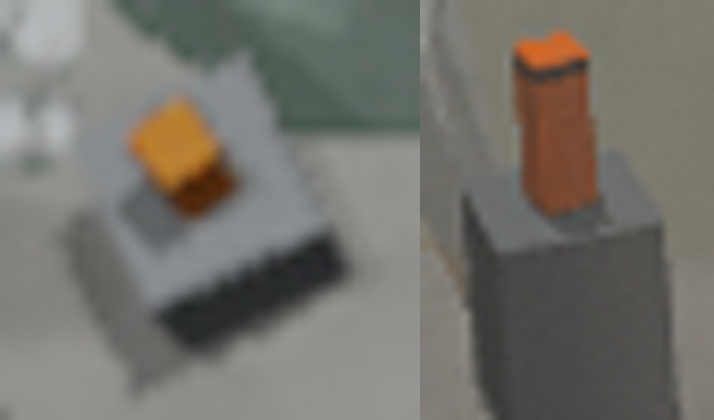

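The handle top is centred at about (176.8,144.5) in the enlarged top view, turned about 42° in world yaw. That puts the probe at (614.4,232.3) with its top at z 121. The plate origin is about (512.8,354.2) with yaw 18.7°. Next I'll write a planner that turns world targets into rows.

```bash
cat > p.py <<'E'
# usage: python3 p.py "x y z yawdeg open [n]" ...  rows: linear interpolation over n rows per waypoint; prints rows, saves commanded pose
import sys,json,numpy as np
from h import R,state
def Rm(f): c,s=np.cos(f),np.sin(f);return np.array([[c,s,0],[s,-c,0],[0,0,-1]])
try: c=json.load(open("cmd.json"))
except Exception: c=[216.058,613.061,231.349,160.54,85]
print("measured",state()["eef_pos"] if 0 else "", "cmd",np.round(c,2))
pts=[];cur=np.array(c,float)
for a in sys.argv[1:]:
    v=[float(x) for x in a.split()];n=int(v[5]) if len(v)>5 else 1
    t=np.array(v[:5])
    for i in range(1,n+1):
        q=cur+(t-cur)*i/n;q[4]=t[4];pts.append(q)
    cur=t
while len(pts)%5: pts.append(pts[-1])
for k in range(0,len(pts),5):
    R0=Rm(np.radians(c[3]));rows=[]
    for q in pts[k:k+5]:
        d=np.round(R0.T@(q[:3]-c[:3]),1)+0.0;w=round(float(-np.radians(q[3]-c[3])),3)
        rows.append([[0,0,w],d.tolist(),float(q[4])])
    print(json.dumps(rows))
    l=rows[-1];p=np.array(c[:3])+R0@np.array(l[1]);c=[*p.tolist(),c[3]-np.degrees(l[0][2]),l[2]]
json.dump(c,open("cmd.json","w"))
E
python3 p.py "404 317 130 198.7 0 7" "404 317 30 198.7 0 3"
```

```text
measured  cmd [216.06 613.06 231.35 160.54  85.  ]
[[[0, 0, -0.095], [-39.4, -30.9, 14.5], 0.0], [[0, 0, -0.19], [-78.8, -61.9, 29.0], 0.0], [[0, 0, -0.285], [-118.2, -92.8, 43.4], 0.0], [[0, 0, -0.381], [-157.6, -123.7, 57.9], 0.0], [[0, 0, -0.476], [-197.0, -154.7, 72.4], 0.0]]
[[[0, 0, -0.095], [-20.9, -45.5, 14.5], 0.0], [[0, 0, -0.19], [-41.7, -91.1, 28.9], 0.0], [[0, 0, -0.19], [-41.7, -91.1, 62.3], 0.0], [[0, 0, -0.19], [-41.7, -91.1, 95.6], 0.0], [[0, 0, -0.19], [-41.7, -91.1, 128.9], 0.0]]
```

Request:
apply_moves:
  commands:
    - [[0,0,-0.095],[-39.4,-30.9,14.5],0]
    - [[0,0,-0.19],[-78.8,-61.9,29.0],0]
    - [[0,0,-0.285],[-118.2,-92.8,43.4],0]
    - [[0,0,-0.381],[-157.6,-123.7,57.9],0]
    - [[0,0,-0.476],[-197.0,-154.7,72.4],0]
  newtons: 40

```text
t: 0.72
eef_pos: [351.1, 399.9, 158.2]
ee_rot: [-0.0, -0.07, 0.998, -0.0]
force: [0.1, 1.4, -1.0]
width: 0.2
grasp_force: 0.0
```

Request:
apply_moves:
  commands:
    - [[0,0,-0.095],[-20.9,-45.5,14.5],0]
    - [[0,0,-0.19],[-41.7,-91.1,28.9],0]
    - [[0,0,-0.19],[-41.7,-91.1,62.3],0]
    - [[0,0,-0.19],[-41.7,-91.1,95.6],0]
    - [[0,0,-0.19],[-41.7,-91.1,128.9],0]

```text
t: 1.35
eef_pos: [404.1, 316.8, 28.9]
ee_rot: [-0.0, -0.163, 0.987, -0.0]
force: [-1.0, 0.2, 0.7]
width: -0.0
grasp_force: 0.0
```

Request:
apply_moves:
  commands:
    - [[0,0,0],[-5,0,0],0]
    - [[0,0,0],[-10,0,0],0]
    - [[0,0,0],[-16,0,0],0]
    - [[0,0,0],[-22,0,0],0]
    - [[0,0,0],[-28,0,0],0]

```text
t: 1.98
eef_pos: [431.0, 326.6, 30.6]
ee_rot: [0.0, -0.163, 0.987, 0.0]
force: [-2.5, -0.0, 1.8]
width: 0.1
grasp_force: 0.9
```

Request:
apply_moves:
  commands:
    - [[0,0,0],[-4,0,0],0]
    - [[0,0,0],[-8,0,0],0]
    - [[0,0,0],[-12,0,0],0]
    - [[0,0,0],[-15,0,0],0]
    - [[0,0,0],[-18,0,0],0]

```text
t: 2.6
eef_pos: [445.8, 331.5, 29.6]
ee_rot: [-0.002, -0.163, 0.987, -0.001]
force: [-1.8, -0.3, 1.0]
width: 0.1
grasp_force: 1.1
```

Request:
apply_moves:
  commands:
    - [[0,0,0],[-1,0,0],0]
    - [[0,0,0],[-2,0,0],0]
    - [[0,0,0],[-3,0,0],0]
    - [[0,0,0],[-4,0,0],0]
    - [[0,0,0],[-5,0,0],0]

```text
t: 3.22
eef_pos: [447.1, 331.9, 29.6]
ee_rot: [-0.006, -0.163, 0.987, -0.002]
force: [-17.2, -6.9, 15.7]
width: 0.1
grasp_force: 9.4
```

```bash
python3 - <<'E'
from h import *
s=state();print(s["force"],s["moment"],s["eef_pos"])
a=shot("top","t1")[:,:,::-1][140:245,118:238];b=shot("side","s1")[:,:,::-1][215:315,200:320]
cv2.imwrite("pics/c1.png",np.hstack([cv2.resize(a,(400,350),interpolation=cv2.INTER_CUBIC),cv2.resize(b,(400,350),interpolation=cv2.INTER_CUBIC)]))
E
```

```text
[-17.19944057  -6.94111029  15.74135973] [-1.34275903  3.40222838 -0.08717699] [447.08917107 331.86204509  29.60064544]
```

View pics/c1.png

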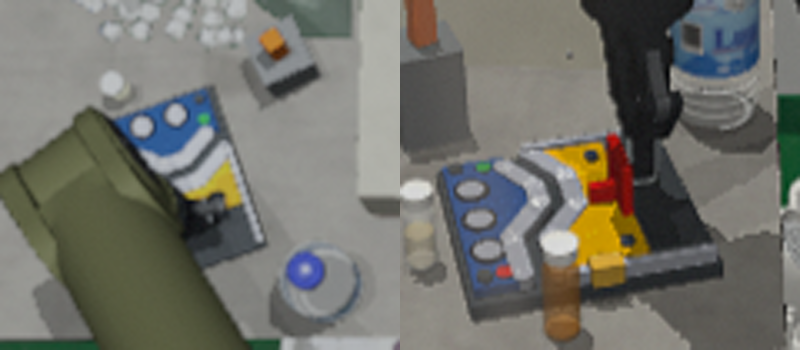

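The slide looks nearly closed: the seam is narrow and runs around (200,150) in the left panel. A slightly firmer push will show whether it is against the stop.

Request:
apply_moves:
  commands:
    - [[0,0,0],[-1,0,0],0]
    - [[0,0,0],[-2,0,0],0]
    - [[0,0,0],[-2,0,0],0]
    - [[0,0,0],[-2,0,0],0]
    - [[0,0,0],[-2,0,0],0]

```text
t: 3.95
eef_pos: [447.1, 331.8, 29.6]
ee_rot: [-0.008, -0.164, 0.987, -0.002]
force: [-21.3, -7.6, 18.8]
width: 0.4
grasp_force: 11.4
```

Two more mm of command gave no motion at 22 N, so the slide is on its stop at home. I'll retreat and go above the probe.

```bash
echo '[454.2,334.0,30,198.7,0]'>cmd.json; python3 p.py "430 326 31 198.7 0 2" "430 326 150 198.7 0 2" "500 290 200 206 50 2" "614.4 232.3 200 222 50 4"
```

```text
measured  cmd [454.2 334.   30.  198.7   0. ]
[[[0, 0, -0.0], [12.7, 0.1, -0.5], 0.0], [[0, 0, -0.0], [25.5, 0.2, -1.0], 0.0], [[0, 0, -0.0], [25.5, 0.2, -60.5], 0.0], [[0, 0, -0.0], [25.5, 0.2, -120.0], 0.0], [[0, 0, -0.064], [-1.9, -28.1, -145.0], 50.0]]
[[[0, 0, -0.063], [-25.5, -30.0, -25.0], 50.0], [[0, 0, -0.133], [-46.5, -54.2, -25.0], 50.0], [[0, 0, -0.203], [-67.4, -78.4, -25.0], 50.0], [[0, 0, -0.273], [-88.4, -102.6, -25.0], 50.0], [[0, 0, -0.343], [-109.3, -126.8, -25.0], 50.0]]
```

Request:
apply_moves:
  commands:
    - [[0,0,0],[12.7,0.1,-0.5],0]
    - [[0,0,0],[25.5,0.2,-1.0],0]
    - [[0,0,0],[25.5,0.2,-60.5],0]
    - [[0,0,0],[25.5,0.2,-120],0]
    - [[0,0,-0.064],[-1.9,-28.1,-145],50]

```text
t: 4.58
eef_pos: [465.1, 311.6, 179.5]
ee_rot: [0.003, -0.198, 0.98, 0.002]
force: [1.1, 0.4, 0.0]
width: 17.2
grasp_force: 0.0
```

Request:
apply_moves:
  commands:
    - [[0,0,-0.063],[-25.5,-30,-25],50]
    - [[0,0,-0.133],[-46.5,-54.2,-25],50]
    - [[0,0,-0.203],[-67.4,-78.4,-25],50]
    - [[0,0,-0.273],[-88.4,-102.6,-25],50]
    - [[0,0,-0.343],[-109.3,-126.8,-25],50]

```text
t: 5.2
eef_pos: [615.9, 231.9, 200.0]
ee_rot: [0.001, -0.36, 0.933, -0.0]
force: [-0.2, 1.1, 0.4]
width: 50.0
grasp_force: 0.0
```

```bash
python3 - <<'E'
from h import *
s=state();print(s["force"],s["eef_pos"],s["ee_rot"],s["joints"],s["width"])
a=shot("top","t2")[:,:,::-1][145:235,125:215];b=shot("side","s2")[:,:,::-1][195:305,200:310]
cv2.imwrite("pics/c2.png",np.hstack([cv2.resize(a,(400,400),interpolation=cv2.INTER_CUBIC),cv2.resize(b,(400,400),interpolation=cv2.INTER_CUBIC)]))
E
```

```text
[-0.20316527  1.09509203  0.35848567] [615.86932974 231.86688584 200.02277825] [ 6.42702148e-04 -3.59799110e-01  9.33029547e-01 -2.25468938e-04] [-0.53607137  0.35080139  0.17426524  1.48049017 -0.06116495  1.31437149
  1.95013193] 50.01716864143456
```

View pics/c2.png

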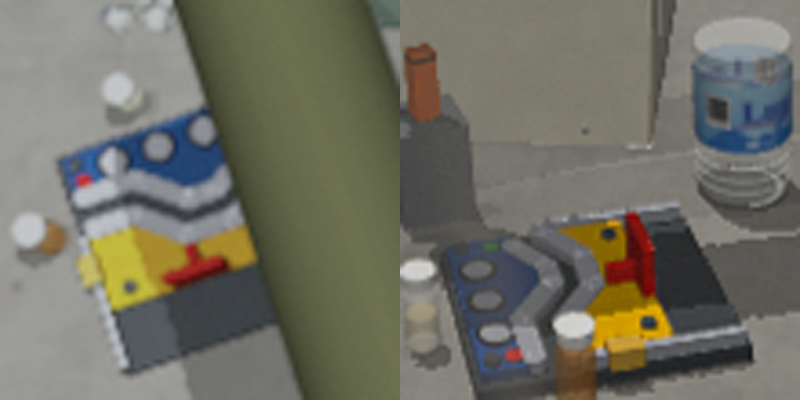

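The slide is home. In the top panel the groove runs from (78,213) through (130,190) and (185,220), and in the side panel it runs (525,340), (582,270) and (530,235). The probe still stands untouched. Now I'll fit the groove line numerically.

```bash
cat > fit.py <<'E'
from h import *
from scipy.optimize import least_squares
W=np.array([(12,62),(12,28),(-14,-4),(-14,-32),(4,-62)],float)
def dist(p):
    best=None
    for a,b in zip(W[:-1],W[1:]):
        d=b-a;t=np.clip((p-a)@d/(d@d),0,1);v=p-a-t*d
        if best is None or v@v<best@best: best=v
    return best
def groove(n,im,P0,Z=17,s_rng=(0.04,0.96)):
    g=cv2.GaussianBlur(cv2.cvtColor(im,cv2.COLOR_RGB2GRAY),(0,0),0.5).astype(np.float32)
    x0,y0,th=P0;Q=np.array([[np.cos(th),-np.sin(th)],[np.sin(th),np.cos(th)]]);out=[]
    L=np.r_[0,np.cumsum(np.linalg.norm(np.diff(W,axis=0),axis=1))]
    for s in np.linspace(s_rng[0]*L[-1],s_rng[1]*L[-1],45):
        i=min(np.searchsorted(L,s)-1,3);d=(W[i+1]-W[i])/(L[i+1]-L[i]);c=W[i]+d*(s-L[i]);nn=np.array([-d[1],d[0]])
        u=np.arange(-8,8.01,.25);px=np.array([proj(n,np.r_[Q@(c+k*nn)+[x0,y0],Z]) for k in u],np.float32)
        v=cv2.remap(g,px[None,:,0].copy(),px[None,:,1].copy(),cv2.INTER_CUBIC)[0]
        k=np.clip(v[12:-12].argmin()+12,8,len(u)-9)
        hi=min(v[:k].max(),v[k:].max());w=np.clip(.6*hi+.4*v[k]-v,0,None);m=abs(u-u[k])<6;w=w*m
        if hi-v[k]>20 and w.sum()>0: out.append(Q@(c+(w@u/w.sum())*nn)+[x0,y0])
    return np.array(out)
def fit(pts,P0):
    def f(P):
        th=P[2];Q=np.array([[np.cos(th),-np.sin(th)],[np.sin(th),np.cos(th)]])
        return np.r_[np.array([dist(Q.T@(p-P[:2])) for p in pts]).ravel(),(P[:2]-P0[:2])*.05]
    r=least_squares(f,P0,loss="soft_l1");return r.x,np.sqrt(np.mean(r.fun**2)),len(pts)
E
python3 - <<'E'
from fit import *
P0=np.array([512.8,354.2,np.radians(18.7)])
for n,f in(("top","t2"),("side","s2")):
    im=cv2.imread(f"pics/{f}.png")[:,:,::-1].copy();P=P0
    for _ in range(3): p=groove(n,im,P);
    for _ in range(4): p=groove(n,im,P);P,e,k=fit(p,P0)
    print(n,P[:2].round(2),np.degrees(P[2]).round(2),e,k)
E
python3 p.py "614.4 232.3 120 222 50 3" "614.4 232.3 82.5 222 50 2"
```

```text
top [513.43 357.3 ] 18.97 0.23428709609741383 37
side [512.81 354.94] 19.96 0.3237540974071988 41
measured  cmd [614.34 232.32 200.   222.02  50.  ]
[[[0, 0, 0.0], [0.0, 0.0, 26.7], 50.0], [[0, 0, 0.0], [0.0, 0.0, 53.3], 50.0], [[0, 0, 0.0], [0.0, -0.1, 80.0], 50.0], [[0, 0, 0.0], [0.0, -0.1, 98.8], 50.0], [[0, 0, 0.0], [0.0, -0.1, 117.5], 50.0]]
```

Request:
apply_moves:
  commands:
    - [[0,0,0],[0,0,26.7],50]
    - [[0,0,0],[0,0,53.3],50]
    - [[0,0,0],[0,0,80],50]
    - [[0,0,0],[0,0,98.8],50]
    - [[0,0,0],[0,0,117.5],50]

```text
t: 5.92
eef_pos: [614.7, 233.1, 82.0]
ee_rot: [0.0, -0.359, 0.933, 0.0]
force: [-0.7, 0.3, 0.3]
width: 49.9
grasp_force: 0.0
```

Request:
apply_moves:
  commands:
    - [[0,0,0],[0,0,0],35]
    - [[0,0,0],[0,0,0],25]
    - [[0,0,0],[0,0,0],10]
    - [[0,0,0],[0,0,0],5]
    - [[0,0,0],[0,0,0],5]
  newtons: 30

```text
t: 6.55
eef_pos: [615.4, 233.0, 83.7]
ee_rot: [0.001, -0.359, 0.933, 0.0]
force: [0.2, 0.1, 3.6]
width: 17.3
grasp_force: 34.1
```

Request:
apply_moves:
  commands:
    - [[0,0,0],[0,0,0],5]
    - [[0,0,0],[0,0,-20],5]
    - [[0,0,0],[0,0,-45],5]
    - [[0,0,0],[0,0,-75],5]
    - [[0,0,0],[0,0,-105],5]
  newtons: 60

```text
t: 7.18
eef_pos: [614.3, 232.5, 189.0]
ee_rot: [-0.0, -0.359, 0.933, -0.0]
force: [0.5, -0.1, -1.1]
width: 17.0
grasp_force: 58.7
```

```bash
python3 - <<'E'
import json
c=json.load(open("cmd.json"));c[2]+=105;c[4]=5;json.dump(c,open("cmd.json","w"));print(c)
from fit import *
t=shot("top","t3");s=shot("side","s3");st=state();print(st["eef_pos"],st["ee_rot"],st["force"],st["width"])
P0=np.array([512.8,354.9,np.radians(19.3)])
for n,im in(("top",t),("side",s)):
    P=P0
    for _ in range(4): p=groove(n,im,P);P,e,k=fit(p,P0)
    print(n,P[:2].round(2),np.degrees(P[2]).round(2),e,k)
a=t[:,:,::-1][145:235,125:225];b=s[:,:,::-1][140:260,150:280]
cv2.imwrite("pics/c3.png",np.hstack([cv2.resize(a,(400,360),interpolation=cv2.INTER_CUBIC),cv2.resize(b,(390,360),interpolation=cv2.INTER_CUBIC)]))
E
```

```text
[614.4048188018958, 232.25061647482335, 187.5, 222.0193822618245, 5]
[616.69055784 233.30406955 192.49290794] [ 3.66875657e-03 -3.58863514e-01  9.33382818e-01  1.85505504e-04] [ 1.12218791  0.51233874 -0.48661035] 17.18327848745935
top [513.44 357.34] 19.03 0.2331189674911217 37
side [512.89 354.72] 20.04 0.31821059930696766 41
```

View pics/c3.png

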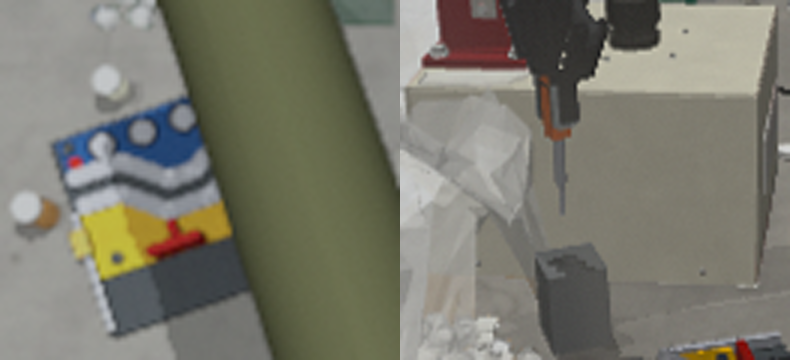

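The probe is held nearly vertical, with its tip at about (562,212) in the right panel, and the stand's hole is visible at (575,263). I'll go over the red-dot end of the seam.

```bash
python3 p.py "504.5 416.3 170 222 5 6" "504.5 416.3 115 222 5 3" "504.5 416.3 115 222 5 1"
```

```text
measured  cmd [614.4  232.25 187.5  222.02   5.  ]
[[[0, 0, 0.0], [-6.9, 35.1, 2.9], 5.0], [[0, 0, 0.0], [-13.8, 70.1, 5.8], 5.0], [[0, 0, 0.0], [-20.8, 105.2, 8.8], 5.0], [[0, 0, 0.0], [-27.7, 140.2, 11.7], 5.0], [[0, 0, 0.0], [-34.6, 175.3, 14.6], 5.0]]
[[[0, 0, 0.0], [-6.9, 35.0, 2.9], 5.0], [[0, 0, 0.0], [-6.9, 35.0, 21.2], 5.0], [[0, 0, 0.0], [-6.9, 35.0, 39.6], 5.0], [[0, 0, 0.0], [-6.9, 35.0, 57.9], 5.0], [[0, 0, 0.0], [-6.9, 35.0, 57.9], 5.0]]
```

Request:
apply_moves:
  commands:
    - [[0,0,0],[-6.9,35.1,2.9],5]
    - [[0,0,0],[-13.8,70.1,5.8],5]
    - [[0,0,0],[-20.8,105.2,8.8],5]
    - [[0,0,0],[-27.7,140.2,11.7],5]
    - [[0,0,0],[-34.6,175.3,14.6],5]

```text
t: 7.9
eef_pos: [521.7, 386.4, 172.0]
ee_rot: [-0.001, -0.359, 0.933, -0.0]
force: [0.3, -0.9, -1.1]
width: 17.2
grasp_force: 58.7
```

Request:
apply_moves:
  commands:
    - [[0,0,0],[-6.9,35,2.9],5]
    - [[0,0,0],[-6.9,35,21.2],5]
    - [[0,0,0],[-6.9,35,39.6],5]
    - [[0,0,0],[-6.9,35,57.9],5]
    - [[0,0,0],[-6.9,35,57.9],5]

```text
t: 8.52
eef_pos: [504.1, 414.3, 112.3]
ee_rot: [-0.002, -0.358, 0.934, -0.001]
force: [0.0, -0.2, -0.8]
width: 17.4
grasp_force: 58.7
```

```bash
python3 - <<'E'
from h import *
s=shot("side","s4");st=state();print(st["eef_pos"],st["ee_rot"],st["force"],st["width"])
P=np.array(st["eef_pos"]);print("pred tip px",proj("side",P-[0,0,80.5]),"tcp",proj("side",P),"probe shaft top",proj("side",P-[0,0,12.]))
b=s[:,:,::-1][215:315,195:265]
cv2.imwrite("pics/c4.png",cv2.resize(b,(420,600),interpolation=cv2.INTER_CUBIC))
E
```

```text
[504.68676121 415.18064677 113.84307917] [-9.31511897e-04 -3.58198751e-01  9.33644746e-01 -5.25262988e-04] [-0.06722603  0.23373691 -0.23487345] 17.198814163572095
pred tip px [241.40470997 285.01478214] tcp [240.1506456  252.26196103] probe shaft top [240.34350275 257.29887622]
```

View pics/c4.png

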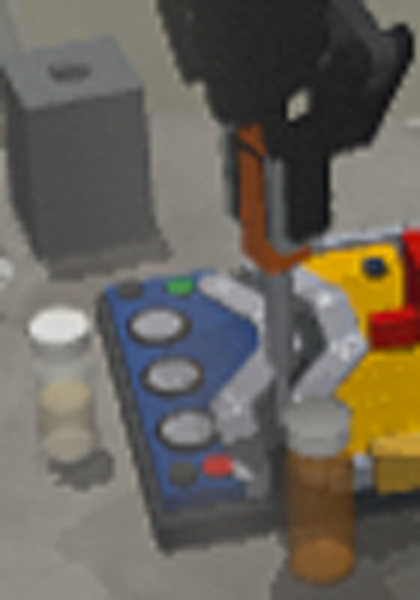

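The side view shows the probe over the seam, with its stem at about (283,390) against a predicted 281, so the camera and arm agree to within about 1 mm. I'll lower the tip into the groove.

Request:
apply_moves:
  commands:
    - [[0,0,0],[0,0,8],5]
    - [[0,0,0],[0,0,12],5]
    - [[0,0,0],[0,0,15],5]
    - [[0,0,0],[0,0,17],5]
    - [[0,0,0],[0,0,18],5]

```text
t: 9.2
eef_pos: [504.5, 416.6, 97.0]
ee_rot: [0.0, -0.359, 0.933, 0.0]
force: [0.2, 0.6, -0.7]
width: 17.3
grasp_force: 58.7
```

Request:
apply_moves:
  commands:
    - [[0,0,0],[0,0,1],5]
    - [[0,0,0],[0,0,2],5]
    - [[0,0,0],[0,0,3],5]
    - [[0,0,0],[0,0,3],5]
    - [[0,0,0],[0,0,3],5]

```text
t: 9.82
eef_pos: [504.6, 416.6, 94.1]
ee_rot: [0.0, -0.359, 0.933, 0.0]
force: [-0.4, 0.3, -0.8]
width: 17.1
grasp_force: 58.7
```

Request:
apply_moves:
  commands:
    - [[0,0,0],[0,0,0.5],5]
    - [[0,0,0],[0,0,1],5]
    - [[0,0,0],[0,0,1.5],5]
    - [[0,0,0],[0,0,1.5],5]
    - [[0,0,0],[0,0,1.5],5]

```text
t: 10.45
eef_pos: [504.8, 416.8, 93.2]
ee_rot: [0.0, -0.359, 0.933, 0.0]
force: [-0.0, -1.1, 5.5]
width: 17.2
grasp_force: 59.1
```

The tip is on the floor (5.5 N at 0.7 mm of extra command), so I'll ease up 0.5 mm and start drawing while watching the force.

```bash
cat > draw.py <<'E'
# draw.py s_start dx dy n z : n rows of 3.75mm along the seam from arclength s_start, plate correction (world dx,dy)
import sys,subprocess,json
from fit import *
s0,dx,dy,n,z=[float(a) for a in sys.argv[1:6]]
th=np.radians(19.4);Q=np.array([[np.cos(th),-np.sin(th)],[np.sin(th),np.cos(th)]]);O=np.array([513.1+dx,355.7+dy])
V=np.vstack([W,W[-1]+(W[-1]-W[-2])/np.linalg.norm(W[-1]-W[-2])*10])
L=np.r_[0,np.cumsum(np.linalg.norm(np.diff(V,axis=0),axis=1))];print("L",L.round(1))
a=[]
for k in range(1,int(n)+1):
    s=s0+3.75*k;w=Q@[np.interp(s,L,V[:,0]),np.interp(s,L,V[:,1])]+O;a.append(f"{w[0]} {w[1]} {z} 222 5")
print("s end",s,w);print(subprocess.run(["python3","p.py"]+a,capture_output=True,text=True).stdout)
E
python3 - <<'E'
import json
c=json.load(open("cmd.json"));c[2]-=22.5;json.dump(c,open("cmd.json","w"));print(c)
E
python3 draw.py 2 0 0 5 93
```

```text
[504.4649068371474, 416.2657130217735, 92.5, 222.0193822618245, 5.0]
L [  0.   34.   75.2 103.2 138.2 148.2]
s end 20.75 [510.71702521 398.59386822]
measured  cmd [504.46 416.27  92.5  222.02   5.  ]
[[[0, 0, 0.0], [1.4, -3.5, -0.5], 5.0], [[0, 0, 0.0], [2.9, -6.9, -0.5], 5.0], [[0, 0, 0.0], [4.3, -10.4, -0.5], 5.0], [[0, 0, 0.0], [5.7, -13.9, -0.5], 5.0], [[0, 0, 0.0], [7.2, -17.3, -0.5], 5.0]]
```

Request:
apply_moves:
  commands:
    - [[0,0,0],[1.4,-3.5,-0.5],5]
    - [[0,0,0],[2.9,-6.9,-0.5],5]
    - [[0,0,0],[4.3,-10.4,-0.5],5]
    - [[0,0,0],[5.7,-13.9,-0.5],5]
    - [[0,0,0],[7.2,-17.3,-0.5],5]

```text
t: 11.08
eef_pos: [510.9, 399.2, 93.3]
ee_rot: [0.0, -0.359, 0.933, 0.0]
force: [-2.1, 4.0, 4.2]
width: 17.3
grasp_force: 59.1
```

```bash
python3 draw.py 20.75 0 0 5 93; python3 -c "
from workcell import state
s=state();print(s['eef_pos'],s['force'],s['moment'])"
```

```text
L [  0.   34.   75.2 103.2 138.2 148.2]
s end 39.5 [513.26469129 380.91788132]
measured  cmd [510.7  398.59  93.   222.02   5.  ]
[[[0, 0, 0.0], [1.4, -3.5, 0.0], 5.0], [[0, 0, 0.0], [2.9, -6.9, 0.0], 5.0], [[0, 0, 0.0], [4.3, -10.4, 0.0], 5.0], [[0, 0, 0.0], [6.6, -13.1, 0.0], 5.0], [[0, 0, 0.0], [9.9, -14.9, 0.0], 5.0]]

[510.86110155 399.21032857  93.29071449] [-2.07634072  4.03208433  4.20756184] [ 1.27766096  0.4284754  -0.02581096]
```

Request:
apply_moves:
  commands:
    - [[0,0,0],[1.4,-3.5,-0.2],5]
    - [[0,0,0],[2.9,-6.9,-0.3],5]
    - [[0,0,0],[4.3,-10.4,-0.3],5]
    - [[0,0,0],[6.6,-13.1,-0.3],5]
    - [[0,0,0],[9.9,-14.9,-0.3],5]

```text
t: 11.7
eef_pos: [514.3, 380.3, 93.4]
ee_rot: [0.001, -0.359, 0.933, -0.0]
force: [0.5, 2.0, 2.7]
width: 17.4
grasp_force: 59.1
```

```bash
python3 - <<'E'
import json
from workcell import state
c=json.load(open("cmd.json"));c[2]=93.3;json.dump(c,open("cmd.json","w"))
s=state();print(s['eef_pos'],s['force'],s['moment'])
E
python3 draw.py 39.5 0 0 5 93.3
```

```text
[514.32200841 380.33283136  93.35534059] [0.4689845  2.04118257 2.71308421] [ 0.89865999 -0.2441682  -0.0024    ]
L [  0.   34.   75.2 103.2 138.2 148.2]
s end 58.25 [506.94604728 363.26463125]
measured  cmd [513.32 380.9   93.3  222.02   5.  ]
[[[0, 0, 0.0], [3.3, -1.7, 0.0], 5.0], [[0, 0, 0.0], [6.6, -3.5, 0.0], 5.0], [[0, 0, 0.0], [9.9, -5.3, 0.0], 5.0], [[0, 0, 0.0], [13.2, -7.1, 0.0], 5.0], [[0, 0, 0.0], [16.5, -8.8, 0.0], 5.0]]
```

Request:
apply_moves:
  commands:
    - [[0,0,0],[3.3,-1.7,0],5]
    - [[0,0,0],[6.6,-3.5,0],5]
    - [[0,0,0],[9.9,-5.3,0],5]
    - [[0,0,0],[13.2,-7.1,0],5]
    - [[0,0,0],[16.5,-8.8,0],5]

```text
t: 12.32
eef_pos: [506.9, 363.4, 93.4]
ee_rot: [0.0, -0.359, 0.933, 0.0]
force: [1.1, 3.2, 1.9]
width: 17.4
grasp_force: 59.0
```

```bash
python3 - <<'E'
from workcell import state
s=state();print(s['eef_pos'],s['force'],s['moment'])
E
python3 draw.py 58.25 0 0 5 93.3
```

```text
[506.93733024 363.42516751  93.35164245] [1.06067863 3.18807517 1.91844982] [ 0.82649019 -0.31738896 -0.00555165]
L [  0.   34.   75.2 103.2 138.2 148.2]
s end 77.0 [501.81110167 345.6083457 ]
measured  cmd [506.95 363.31  93.3  222.02   5.  ]
[[[0, 0, 0.0], [3.3, -1.8, 0.0], 5.0], [[0, 0, 0.0], [6.6, -3.6, 0.0], 5.0], [[0, 0, 0.0], [9.9, -5.4, 0.0], 5.0], [[0, 0, 0.0], [13.2, -7.1, 0.0], 5.0], [[0, 0, 0.0], [15.7, -9.7, 0.0], 5.0]]
```

Request:
apply_moves:
  commands:
    - [[0,0,0],[3.3,-1.8,0],5]
    - [[0,0,0],[6.6,-3.6,0],5]
    - [[0,0,0],[9.9,-5.4,0],5]
    - [[0,0,0],[13.2,-7.1,0],5]
    - [[0,0,0],[15.7,-9.7,0],5]

```text
t: 12.95
eef_pos: [501.4, 345.9, 93.3]
ee_rot: [-0.0, -0.359, 0.933, 0.0]
force: [-0.2, 4.0, 2.1]
width: 17.2
grasp_force: 59.0
```

```bash
python3 - <<'E'
from workcell import state
s=state();print(s['eef_pos'],s['force'],s['moment'])
E
python3 draw.py 77 0 0 5 93.3
```

```text
[501.43461218 345.94123176  93.32664101] [-0.20060541  3.98512198  2.06121496] [ 0.95816327 -0.07279008  0.00902254]
L [  0.   34.   75.2 103.2 138.2 148.2]
s end 95.75 [508.0391229  327.92292087]
measured  cmd [501.78 345.6   93.3  222.02   5.  ]
[[[0, 0, 0.0], [1.4, -3.5, 0.0], 5.0], [[0, 0, 0.0], [2.9, -6.9, 0.0], 5.0], [[0, 0, 0.0], [4.3, -10.4, 0.0], 5.0], [[0, 0, 0.0], [5.7, -13.9, 0.0], 5.0], [[0, 0, 0.0], [7.2, -17.3, 0.0], 5.0]]
```

Request:
apply_moves:
  commands:
    - [[0,0,0],[1.4,-3.5,0],5]
    - [[0,0,0],[2.9,-6.9,0],5]
    - [[0,0,0],[4.3,-10.4,0],5]
    - [[0,0,0],[5.7,-13.9,0],5]
    - [[0,0,0],[7.2,-17.3,0],5]

```text
t: 13.58
eef_pos: [508.3, 327.9, 93.3]
ee_rot: [0.0, -0.359, 0.933, -0.0]
force: [-0.7, 3.4, 3.4]
width: 17.2
grasp_force: 59.1
```

```bash
python3 - <<'E'
from workcell import state
s=state();print(s['eef_pos'],s['force'],s['moment'])
E
python3 draw.py 95.75 0 0 5 93.3
```

```text
[508.28523284 327.89960888  93.30570089] [-0.65890536  3.36559333  3.41118404] [1.02716178 0.33164689 0.00552171]
L [  0.   34.   75.2 103.2 138.2 148.2]
s end 114.5 [519.20236386 313.67803295]
measured  cmd [508.01 327.93  93.3  222.02   5.  ]
[[[0, 0, 0.0], [1.4, -3.5, 0.0], 5.0], [[0, 0, 0.0], [2.9, -6.9, 0.0], 5.0], [[0, 0, 0.0], [2.3, -10.7, 0.0], 5.0], [[0, 0, 0.0], [1.8, -14.4, 0.0], 5.0], [[0, 0, 0.0], [1.2, -18.1, 0.0], 5.0]]
```

Request:
apply_moves:
  commands:
    - [[0,0,0],[1.4,-3.5,0],5]
    - [[0,0,0],[2.9,-6.9,0],5]
    - [[0,0,0],[2.3,-10.7,0],5]
    - [[0,0,0],[1.8,-14.4,0],5]
    - [[0,0,0],[1.2,-18.1,0],5]

```text
t: 14.2
eef_pos: [518.1, 314.3, 93.2]
ee_rot: [-0.001, -0.359, 0.933, 0.001]
force: [-4.0, 2.9, 4.9]
width: 17.4
grasp_force: 59.3
```

```bash
python3 - <<'E'
from workcell import state
s=state();print(s['eef_pos'],s['force'],s['moment'])
E
python3 draw.py 114.5 0 0 5 93.3;python3 draw.py 133.25 0 0 2 93.3
```

```text
[518.10793946 314.28660944  93.18763335] [-4.00706558  2.92235553  4.86801252] [1.08785148 1.37227326 0.01288392]
L [  0.   34.   75.2 103.2 138.2 148.2]
s end 133.25 [533.64192401 301.71719675]
measured  cmd [519.23 313.68  93.3  222.02   5.  ]
[[[0, 0, 0.0], [-0.5, -3.7, 0.0], 5.0], [[0, 0, 0.0], [-1.1, -7.4, 0.0], 5.0], [[0, 0, 0.0], [-1.6, -11.1, 0.0], 5.0], [[0, 0, 0.0], [-2.2, -14.8, 0.0], 5.0], [[0, 0, 0.0], [-2.7, -18.5, 0.0], 5.0]]

L [  0.   34.   75.2 103.2 138.2 148.2]
s end 140.75 [539.41774808 296.93286227]
measured  cmd [533.62 301.74  93.3  222.02   5.  ]
[[[0, 0, 0.0], [-0.5, -3.7, 0.0], 5.0], [[0, 0, 0.0], [-1.1, -7.5, 0.0], 5.0], [[0, 0, 0.0], [-1.1, -7.5, 0.0], 5.0], [[0, 0, 0.0], [-1.1, -7.5, 0.0], 5.0], [[0, 0, 0.0], [-1.1, -7.5, 0.0], 5.0]]
```

Request:
apply_moves:
  commands:
    - [[0,0,0],[-0.5,-3.7,-0.1],5]
    - [[0,0,0],[-1.1,-7.4,-0.2],5]
    - [[0,0,0],[-1.6,-11.1,-0.2],5]
    - [[0,0,0],[-2.2,-14.8,-0.2],5]
    - [[0,0,0],[-2.7,-18.5,-0.2],5]

```text
t: 14.82
eef_pos: [534.2, 301.3, 93.3]
ee_rot: [-0.0, -0.359, 0.933, -0.0]
force: [-2.3, 1.7, 3.0]
width: 17.0
grasp_force: 59.2
```

Request:
apply_moves:
  commands:
    - [[0,0,0],[-0.5,-3.7,0],5]
    - [[0,0,0],[-1.1,-7.5,0],5]
    - [[0,0,0],[-1.4,-9.5,0],5]
    - [[0,0,0],[-1.4,-9.5,0],5]
    - [[0,0,0],[-1.4,-9.5,0],5]

```text
t: 15.45
eef_pos: [542.0, 295.0, 93.5]
ee_rot: [0.0, -0.359, 0.933, -0.001]
force: [0.0, -0.0, 0.8]
width: 17.3
grasp_force: 58.8
```

The seam has been traversed with only drag forces. Now I'll lift and return to the stand, checking the hole's centre in the side image.

```bash
python3 - <<'E'
from h import *
im=cv2.imread("pics/s4.png");g=cv2.cvtColor(im,cv2.COLOR_BGR2GRAY)
sub=g[220:234,198:216];print(sub)
p=np.where(sub<np.median(sub)-18)
for q in[(206.3,226.2),(206.3,226.7),(207,226.7)]: print(q,onz("side",q,72).round(1))
E
echo '[541.0,295.6,93.5,222,5]'>cmd.json
python3 p.py "541 295.6 190 222 5 4" "614.4 232.3 190 222 5 4" "614.4 232.3 180 222 5 2"
```

```text
[[130 131 130 130 131 131 130 130 132 132 131 130 128 127 126 126 129 129]
 [129 131 130 132 130 131 131 131 128 128 127 128 123 120 115 115 124 128]
 [121 130 129 128 127 128 125 123 116 115 115 115 116 116 115 115 118 129]
 [119 125 121 116 118 117 116 116 117 117 116 117 116 118 115 116 115 123]
 [116 118 116 116 117 119 116 115 116 116 114 117 117 115 117 116 115 115]
 [116 118 118 114 117 112 110 106 105 109 106 110 115 117 115 116 114 113]
 [117 118 119 117 118  90  96  90  85  84  85  91 108 116 116 116 116 114]
 [118 117 117 118 118  94  73  74  79  83  81  88 110 115 118 116 115 115]
 [118 116 117 117 118 113  93  94  96 101 102 117 117 115 116 115 116 115]
 [117 117 116 116 115 119 118 118 118 118 117 116 117 117 117 115 113 113]
 [111 118 118 117 116 117 118 117 119 115 115 113 111 109 111 103  95  94]
 [ 97 117 119 117 116 113 114 112 110 101  94  92  88  80  80  81  81  82]
 [ 83 108 113 109 102  93  92  86  76  75  78  78  80  80  82  82  82  82]
 [ 64  78  84  76  76  76  77  77  79  79  80  81  81  82  83  83  84  84]]
(206.3, 226.2) [613.9 233.9  72. ]
(206.3, 226.7) [613.4 236.5  72. ]
(207, 226.7) [611.7 236.4  72. ]
measured  cmd [541.  295.6  93.5 222.    5. ]
[[[0, 0, -0.0], [0.0, 0.0, -24.1], 5.0], [[0, 0, -0.0], [0.0, 0.0, -48.2], 5.0], [[0, 0, -0.0], [0.0, 0.0, -72.4], 5.0], [[0, 0, -0.0], [0.0, 0.0, -96.5], 5.0], [[0, 0, -0.0], [-3.0, -24.0, -96.5], 5.0]]
[[[0, 0, -0.0], [-3.1, -24.1, 0.0], 5.0], [[0, 0, -0.0], [-6.1, -48.1, 0.0], 5.0], [[0, 0, -0.0], [-9.2, -72.2, 0.0], 5.0], [[0, 0, -0.0], [-9.2, -72.2, 5.0], 5.0], [[0, 0, -0.0], [-9.2, -72.2, 10.0], 5.0]]
```

Request:
apply_moves:
  commands:
    - [[0,0,0],[0,0,-24.1],5]
    - [[0,0,0],[0,0,-48.2],5]
    - [[0,0,0],[0,0,-72.4],5]
    - [[0,0,0],[0,0,-96.5],5]
    - [[0,0,0],[-3,-24,-96.5],5]

```text
t: 16.08
eef_pos: [559.6, 282.4, 192.2]
ee_rot: [0.002, -0.361, 0.933, 0.001]
force: [-0.4, -0.3, -0.8]
width: 17.3
grasp_force: 58.7
```

Request:
apply_moves:
  commands:
    - [[0,0,0],[-3.1,-24.1,0],5]
    - [[0,0,0],[-6.1,-48.1,0],5]
    - [[0,0,0],[-9.2,-72.2,0],5]
    - [[0,0,0],[-9.5,-71.5,5],5]
    - [[0,0,0],[-9.5,-71.5,10],5]

```text
t: 16.7
eef_pos: [613.3, 234.4, 179.1]
ee_rot: [-0.001, -0.359, 0.933, 0.0]
force: [-0.3, 0.7, -0.9]
width: 17.2
grasp_force: 58.8
```

```bash
python3 - <<'E'
from h import *
s=shot("side","s5");shot("side","s5b");st=state();print(st["eef_pos"],st["force"])
P=np.array(st["eef_pos"]);print("pred tip",proj("side",P-[0,0,81]))
g=cv2.cvtColor(s,cv2.COLOR_RGB2GRAY);print(g[196:226:1,196:216])
E
```

```text
[612.79915832 234.71618158 178.70130204] [-0.28201196  0.29676834 -1.22904073]
pred tip [206.01153068 217.10641983]
[[125 125 125 125 124 125 125  99  97  95  91 121 123 124 124 125 122 124
  122 122]
 [124 126 123 126 126 124 126  96  97  94  91 120 124 124 125 125 124 123
  123 124]
 [124 125 125 127 125 126 127  98  98  96  85 122 125 123 124 124 125 124
  125 123]
 [125 124 125 126 126 125 127  96  96  95  84 120 124 125 123 125 123 126
  123 124]
 [125 125 125 127 125 125 126  97  96  94  84 120 124 125 124 125 125 125
  123 123]
 [125 127 126 125 125 125 127  97  95  96  86 119 124 124 124 125 123 125
  124 123]
 [125 126 126 124 125 124 125  96  95  97  87 120 124 123 125 124 124 125
  125 123]
 [126 124 126 125 126 126 126  95  94  96  87 120 124 124 123 122 122 124
  125 124]
 [125 124 125 126 127 125 125 100  96  97  86 121 123 123 123 122 122 124
  124 124]
 [124 124 127 125 124 125 123  99  94  97  89 123 124 123 123 122 121 121
  123 124]
 [125 124 123 125 126 124 125 107  96  96  88 122 125 123 122 122 122 123
  124 124]
 [124 125 125 125 123 124 123 124 105  94  88 121
[... 866 characters left out ...]
 123 125
  122 125]
 [111 122 125 124 125 125 125 124 126 126 125 125 125 124 123 123 124 123
  124 124]
 [113 118 126 124 124 124 124 124 124 123 127 125 124 124 125 124 123 125
  123 124]
 [113 116 123 126 124 124 123 125 126 125 126 126 126 125 124 122 120 119
  124 124]
 [117 112 122 126 125 127 124 127 124 125 121 120 120 121 112 105 102  98
  117 124]
 [117 113 118 124 121 118 120 120 114 112 100 100  96  98  96  96  96  96
  101 124]
 [113 111 111 108 100  92  92  93  93  94  95  96  95  97  96  97  98  98
   96 116]
 [ 93  92  93  93  95  94  95  90  90  90  91  92  91  95  97  97  98  97
   97  96]
 [ 93  93  93  94  89  90  91  69  71  72  76  76  75  89  93  93  96  95
   97  97]]
```

Request:
apply_moves:
  commands:
    - [[0,0,0],[0,0,8],5]
    - [[0,0,0],[0,0,15],5]
    - [[0,0,0],[0,0,15],5]
    - [[0,0,0],[0,0,23],5]
    - [[0,0,0],[0,0,30],5]

```text
t: 17.42
eef_pos: [614.4, 233.4, 149.6]
ee_rot: [0.0, -0.359, 0.933, 0.0]
force: [0.7, -0.0, -0.6]
width: 17.5
grasp_force: 58.8
```

Request:
apply_moves:
  commands:
    - [[0,0,0],[0,0,4],5]
    - [[0,0,0],[0,0,8],5]
    - [[0,0,0],[0,0,12],5]
    - [[0,0,0],[0,0,16],5]
    - [[0,0,0],[0,0,20],5]

```text
t: 18.05
eef_pos: [614.5, 233.5, 129.8]
ee_rot: [0.0, -0.359, 0.933, 0.0]
force: [-0.0, 0.1, -0.7]
width: 17.3
grasp_force: 58.8
```

Tip at z about 49, inside the hole with no force. I'll continue down.

Request:
apply_moves:
  commands:
    - [[0,0,0],[0,0,8],5]
    - [[0,0,0],[0,0,16],5]
    - [[0,0,0],[0,0,24],5]
    - [[0,0,0],[0,0,31],5]
    - [[0,0,0],[0,0,36],5]

```text
t: 18.68
eef_pos: [614.3, 233.3, 93.4]
ee_rot: [-0.0, -0.359, 0.933, -0.0]
force: [0.0, 0.0, -1.2]
width: 17.3
grasp_force: 58.8
```

Request:
apply_moves:
  commands:
    - [[0,0,0],[0,0,3],5]
    - [[0,0,0],[0,0,6],5]
    - [[0,0,0],[0,0,8],5]
    - [[0,0,0],[0,0,10],5]
    - [[0,0,0],[0,0,10],5]

```text
t: 19.3
eef_pos: [614.5, 233.4, 84.0]
ee_rot: [0.0, -0.359, 0.933, 0.0]
force: [0.6, 0.5, -1.2]
width: 17.6
grasp_force: 58.9
```

Request:
apply_moves:
  commands:
    - [[0,0,0],[0,0,0.5],5]
    - [[0,0,0],[0,0,1],5]
    - [[0,0,0],[0,0,1.5],5]
    - [[0,0,0],[0,0,1.5],5]
    - [[0,0,0],[0,0,1.5],5]

```text
t: 19.92
eef_pos: [614.6, 233.5, 83.8]
ee_rot: [0.0, -0.359, 0.933, 0.0]
force: [-2.8, -0.9, 6.4]
width: 17.5
grasp_force: 59.6
```

The probe is seated on its shoulder. I'll relax, release and retreat straight up.

Request:
apply_moves:
  commands:
    - [[0,0,0],[0,0,-0.7],5]
    - [[0,0,0],[0,0,-0.7],22]
    - [[0,0,0],[0,0,-0.7],35]
    - [[0,0,0],[0,0,-0.7],50]
    - [[0,0,0],[0,0,-0.7],50]
  newtons: 20

```text
t: 20.55
eef_pos: [614.4, 233.4, 83.1]
ee_rot: [-0.0, -0.359, 0.933, 0.0]
force: [-0.1, 0.6, -0.2]
width: 50.1
grasp_force: 0.0
```

Request:
apply_moves:
  commands:
    - [[0,0,0],[0,0,-5],50]
    - [[0,0,0],[0,0,-30],50]
    - [[0,0,0],[0,0,-60],50]
    - [[0,0,0],[0,0,-95],50]
    - [[0,0,0],[0,0,-130],50]

```text
t: 21.18
eef_pos: [614.5, 233.4, 214.8]
ee_rot: [0.0, -0.359, 0.933, 0.0]
force: [0.9, -0.5, 0.5]
width: 49.8
grasp_force: 0.0
```

Request:
apply_moves:
  commands:
    - [[0,0,0],[0,25,0],50]
    - [[0,0,0],[0,60,0],50]
    - [[0,0,0],[0,100,0],50]
    - [[0,0,0],[0,120,0],50]
    - [[0,0,0],[0,120,0],50]

```text
t: 21.8
eef_pos: [533.3, 323.7, 213.5]
ee_rot: [0.0, -0.36, 0.933, 0.0]
force: [-0.1, 0.0, -0.2]
width: 50.2
grasp_force: 0.0
```

```bash
python3 - <<'E'
from h import *
a=shot("top","t6")[:,:,::-1][140:240,118:238];b=shot("side","s6")[:,:,::-1][195:315,190:320]
print(state()["eef_pos"],state()["width"])
cv2.imwrite("pics/c6.png",np.hstack([cv2.resize(a,(400,360),interpolation=cv2.INTER_CUBIC),cv2.resize(b,(390,360),interpolation=cv2.INTER_CUBIC)]))
E
```

```text
[535.37803924 320.89679594 213.41743329] 50.027523134475615
```

View pics/c6.png

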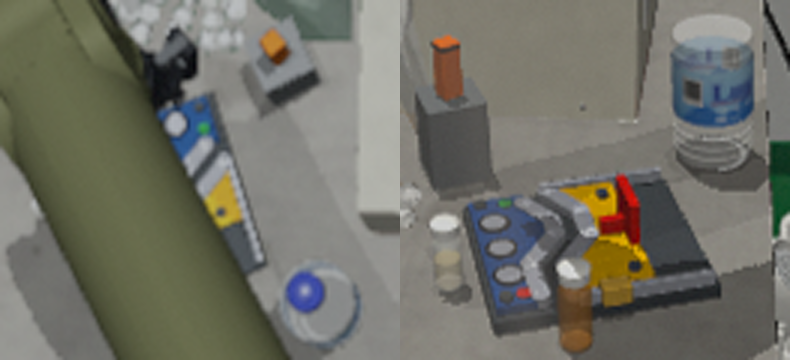

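The probe stands upright and fully down at (447,70), the plate is closed, and the bottle and vials are where they were. I'm handing the job in.

```bash
python3 -c "
from workcell import ticket
print(ticket.close_job())"
```

```text
the job is handed in; nothing more can be done
None
```

I handed the job in at about 22 s: the slide is home against its stop, the probe was drawn the whole seam at about 3 cm/s with only light drag, it is back upright and fully down in its stand and released, and the bottle and vials are where they stood.

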